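# Third hand: hold a heat sink against the jig's sprung stop

## Task

Lift the loose lid off the parts pan by its knob and set it down flat, right way up, on the bare bench, then take the heat sink out of the pan. Stand it on the bed of the assembly jig and press its end squarely against the middle of the sprung stop plate with a steady push of about 8 N, which moves the plate back to the white index lines, half its travel; never drive the plate to the end of its travel, and leave the screwdriver, meter and spray can where they are. My colleague will drive the screw: keep the push steady for at least two seconds and finish while still holding the heat sink pressed; do not let go.

Things in the scene. Friction and masses are not known exactly. Their poses are not given: they have to be found in the camera images.
- pan: Open round steel parts pan fixed to the bench: 140 mm outer diameter, 132 mm inner, 55 mm high, floor 4 mm thick. Origin: centre of its underside, on the bench. It and the jig may change sides (left or right of the robot).
- lid: Loose round steel lid lying on the pan, 0.16 kg: a plate 148 mm across and 4 mm thick over a locating disc 124 mm across and 6 mm high that sits inside the pan's mouth with 4 mm play all round. A black upright cylindrical knob, 22 mm in diameter and 30 mm tall, stands at its centre, from 10 to 40 mm above the origin. Origin: centre of the disc's underside (49 mm above the bench when on the pan, 0 when lying on the bench); z up.
- heatsink: Loose finned aluminium heat sink, a block 60 mm long (its x), 24 mm wide (y), 40 mm high (z), about 0.1 kg, standing on the pan's floor under the lid, its long direction at any slant up to 70 degrees from the jig's. Origin: centre of its underside. Its two 24 x 40 mm end faces are flat and alike; grip it across its 24 mm width.
- jig: Assembly jig fixed to the bench: a dark steel bed 220 mm (x) by 120 mm (y), 12 mm thick, with the sprung stop plate standing across it and, behind that, a back block 70 mm wide whose top is 57 mm above the bench, from 80 to 105 mm along x. Origin: centre of the bed's underside, on the bench; z up; x points towards the stop, the direction of the push (within 25 degrees of straight away from the robot). The clear part of the bed runs from -110 to +30 mm along x.
- stop_face (a point): Centre of the stop plate's front face (the face pressed on). The plate is 60 mm wide, 40 mm high (from 1.5 to 41.5 mm above the bed's top) and 8 mm thick. At rest its face stands 30 mm beyond the jig's origin along the jig's x, on its centre line; x axis as the jig's. It moves with the plate.
- stop (a joint): Travel of the sprung stop plate in m: 0 at rest, growing as it is pushed along the jig's x, 0.030 at its end. Its spring has no preload and gives 0.5 N per mm, so 8 N is 0.016, where the face is level with the two white index lines on the bed either side of it.
- screwdriver: Bystander: screwdriver lying on the bench beyond the work. Origin: middle of its underside.
- meter: Bystander: orange multimeter lying on the bench, 130 x 70 x 32 mm. Origin: centre of its underside.
- spraycan: Bystander: green spray can standing on the bench, 56 mm across, 160 mm tall. Origin: centre of its underside.
Not all that is in view belongs to the job. What is shaped like the lid but turquoise is not meant. Leave any orange look-alike of the pan alone.

How it is judged:
By the outcome, as a careful person would: the job done as asked, in the order asked, and still so for the second after the job is handed in, while the arm keeps its last pose, push and grip.
It also fails if it takes over 70 s, if anything falls off the work surface, if the arm or the gripper's body presses on something with over 40 N, if the wrist force passes 120 N, or if a joint passes its speed limit or range.

## Robot

A 6-joint arm with a two-finger parallel gripper is mounted at the origin on the work surface. World frame = base frame: x ahead of the robot, y to its left, z up, the work surface at z = 0. Lengths are in m, angles in rad, forces in N, time in s.
With the tool pointing down it reaches from about 0.225 to 0.875 m from the base axis. Payload 3.4 kg.
Tool frame: the origin (TCP) lies midway between the tips of the shut fingers; the grasp point (between the pads) lies 19 mm behind it (pinch_z is the distance from the TCP to the grasp point, in m); z points along the fingers, y is the line along which they close (so a half turn about z gives the same grasp; the last joint's range is limited). The gripper opens to 85 mm and grips with 20 to 120 N. Pads are 22 mm wide; open, the fingers measure 114 mm over their backs; the gripper's body (76 mm by 85 mm) begins 54 mm behind the grasp point. The pads swing forward as they close: fully open they stand 13 mm farther back than shut.
Start: joints at [1.009, 0.276, 1.505, -0, 1.361, -0.121], TCP at [0.245, 0.52, 0.208] pointing down, gripper open.
Joint ranges: [-2.89, 2.89], [-0.75, 2.08], [0.22, 2.7], [-1.18, 4.32], [0.11, 2.71], [-2.7, 2.7]. Speed limits (rad/s): [2.57, 2.57, 3.14, 3.14, 3.14, 3.14].

## Interface

Orientations are given as a unit quaternion [w, x, y, z].
In Python, from rig import get_state, get_image, sign_off, pinch_z gives the robot as it stands.
- The arm moves only by the tool send_rows, never from a script. Its argument "steps" is one flat list of numbers, 5 for each row, row after row: the gripper's target within -1 to 1 (fully open at 1, half-way at 0, shut at -1), then the shift along the tool's x, y, z in cm, then the turn about the tool's z in degrees. In form: [gripper, x, y, z, roll, gripper, x, y, z, roll, ...]. A call has 1 to 12 rows; each row shifts and turns the commanded pose from where the row before left it, along the tool's axes as they then stand; what a row does not reach is not made up. A row lasts 1/10 s, in which the tool goes at most 50 mm and 8.59 degrees, less where a joint would pass 70% of its speed; a pose out of reach is approached as far as the arm can. A call is refused whole if a number of a shift passes 5 or a number of a turn 8.59, either way. A call with a gripper value outside its range is refused whole. The fingers move at their own pace and stop on an object; "newtons" is the grip in N (left out, the last holds). Time passes only in rows, so rows that do not move let the fingers close. It gives the time, the measured TCP pose, the force, the opening and the grip force at its end, in the units of the state.
- get_state(): the state, without advancing time (a new reading comes with each control period).
- get_image(name): name is "side" or "top"; returns a dict with "color" (400x640x3 uint8, red, green, blue), "mtx" (3x3 intrinsics, pixels), "T" (4x4, takes a point from camera to world coordinates). Camera axes: x right, y down, z forward; pixel columns grow to the right and rows downward; lengths in m; the calibration is good to about 2 mm. A picture is of the moment at which its call begins. There is no depth.
- sign_off(): hands the job in; it is judged then, once.
The state is a dict: "clock": time; "qpos": joint angles; "qd": joint speeds; "effort": joint torques, N m; "position": TCP position; "ee_rot": TCP orientation; "contact_force": force on the tool from outside, world axes, zero at the start; "moment": the same for the moment, N m; "width": finger opening in m; "gripper_force": force on a finger pad.
Only numpy, scipy, OpenCV 4.12 (cv2) and the standard library are available. Lean on these libraries where they do the work, as an engineer would, in place of code of your own. Each camera call takes 0.05 s, during which the arm holds its last target. There are 200 camera calls.

## Working session

There is one attempt and no reset: what is moved stays moved. The work goes in short steps, Python scripts to look and compute and a tool call to move; the robot and the scene stay as the last step left them, time stands still between calls to the robot, and variables do not carry over. Pictures are saved under pics/ and viewed, at most 10 in all, crops included, and the job is handed in when it is done.

Besides the shell and the picture viewer there is one more tool, called after ">>>" by a JSON object that holds its "name" and its "arguments", one argument or row to a line. send_rows: Moves the arm, as the interface text tells. Its arguments: {"type":"object","properties":{"steps":{"type":"array"},"newtons":{"type":"number"}},"required":["steps"]}

```bash
mkdir -p pics; ls
python3 - <<'E'
from rig import get_state,get_image,pinch_z
import cv2,numpy as np
np.set_printoptions(precision=4,suppress=True)
s=get_state();print(s,pinch_z)
for n in("top","side"):
    i=get_image(n);cv2.imwrite(f"pics/{n}0.png",i["color"][:,:,::-1]);np.savez(f"pics/{n}0.npz",**i);print(i["mtx"],i["T"])
E
```

```text
pics
{'clock': 0.0, 'qpos': array([ 1.009 ,  0.2766,  1.5061,  0.    ,  1.3607, -0.121 ]), 'qd': array([ 0.0002, -0.0002,  0.0001,  0.    , -0.0009, -0.0002]), 'effort': array([  0.0002, -41.6778, -24.5808,  -0.0002,   0.0106,  -0.    ]), 'position': array([0.245 , 0.5196, 0.2071]), 'ee_rot': array([-0.0003,  0.2186,  0.9758, -0.0009]), 'contact_force': array([ 0.2878, -0.412 , -0.1658]), 'moment': array([-0.008 , -0.0271,  0.0365]), 'gripper_force': 0.0, 'width': 0.08523346037604701} 0.0187
[[382.2116   0.     322.8138]
 [  0.     382.2116 198.1179]
 [  0.       0.       1.    ]] [[-0.0255 -0.9845  0.1733  0.3876]
 [-0.9997  0.0243 -0.0089  0.0876]
 [ 0.0046 -0.1735 -0.9848  1.0351]
 [ 0.      0.      0.      1.    ]]
[[428.7039   0.     314.8533]
 [  0.     428.7039 197.6936]
 [  0.       0.       1.    ]] [[ 0.9518 -0.1757  0.2515  0.2722]
 [-0.3065 -0.5789  0.7556 -0.6946]
 [ 0.0129 -0.7963 -0.6048  0.6979]
 [ 0.      0.      0.      1.    ]]
```

View pics/top0.png

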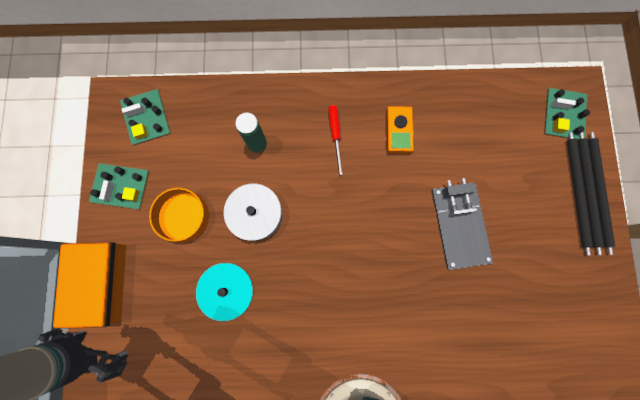

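View pics/side0.png

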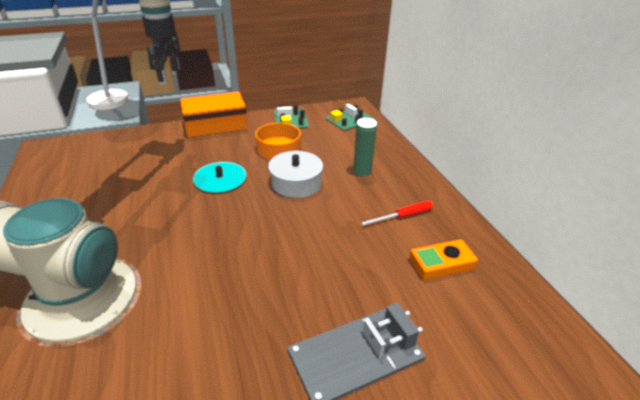

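The top view shows the lidded pan at (252,212) with its knob at (251,210), the jig at (462,225) with its stop at the upper (far) end, the turquoise decoy lid at (224,292) and the orange decoy pan at (178,215). The side view confirms the layout, with the lidded pan at (296,174) and the jig at (355,350). The bench between the pan and the jig is bare.

```bash
cat > h.py <<'E'
import numpy as np,cv2
from rig import get_state,get_image
np.set_printoptions(precision=4,suppress=True)
def load(n): return dict(np.load(f"pics/{n}.npz"))
def grab(name,save):
    i=get_image(name);np.savez(f"pics/{save}.npz",**i);cv2.imwrite(f"pics/{save}.png",i["color"][:,:,::-1]);return i
def ray(i,px,z):
    px=np.atleast_2d(np.asarray(px,float));d=np.c_[px,np.ones(len(px))]@np.linalg.inv(i["mtx"]).T@i["T"][:3,:3].T
    o=i["T"][:3,3];return o+d*((z-o[2])/d[:,2])[:,None]
def proj(i,P):
    P=np.atleast_2d(P);c=(P-i["T"][:3,3])@i["T"][:3,:3];p=c@i["mtx"].T;return p[:,:2]/p[:,2:]
def hsv(i): return cv2.cvtColor(i["color"],cv2.COLOR_RGB2HSV)
def big(m,box):
    x0,y0,x1,y1=box;k=np.zeros_like(m);k[y0:y1,x0:x1]=m[y0:y1,x0:x1]
    cs,_=cv2.findContours(k,cv2.RETR_EXTERNAL,cv2.CHAIN_APPROX_NONE);return max(cs,key=cv2.contourArea)[:,0]
E
python3 - <<'E'
from h import *
t=load("top0");H=hsv(t)
lid=big(cv2.inRange(H,(0,0,120),(179,70,255)),(210,170,300,260))
w=ray(t,lid,.059);c,r=cv2.minEnclosingCircle((w[:,:2]*1000).astype(np.float32));print("lid",c,2*r, cv2.fitEllipse((w[:,:2]*1000).astype(np.float32)))
kn=big(cv2.inRange(H,(0,0,0),(179,255,70)),(235,195,270,225));w=ray(t,kn,.089)*1000;print("knob",cv2.minEnclosingCircle(w[:,:2].astype(np.float32)),kn.min(0),kn.max(0))
print(H[225,462],H[250,470],H[190,480],H[205,520])
g=cv2.inRange(H,(0,0,40),(179,75,255))
j=big(g,(420,165,510,285));w=ray(t,j,.012)*1000
print("jig",cv2.minAreaRect(w[:,:2].astype(np.float32)),cv2.boxPoints(cv2.minAreaRect(w[:,:2].astype(np.float32))))
s=load("side0");H=hsv(s)
kn=big(cv2.inRange(H,(0,0,0),(179,255,70)),(280,150,312,170));print("side knob",kn.min(0),kn.max(0),ray(s,[kn.mean(0)],.074)*1000)
a=cv2.resize(t["color"][165:285,400:530,::-1],None,fx=4,fy=4,interpolation=2);b=cv2.resize(s["color"][290:400,280:430,::-1],None,fx=3,fy=3,interpolation=2)
o=np.zeros((480,520+450-170,3),np.uint8);b=cv2.resize(b,(280,205));o[:,:520]=a;o[:205,520:]=b;cv2.imwrite("pics/c1.png",o)
E
```

```text
lid (529.742431640625, 261.88433837890625) 149.80580139160156 ((529.6964721679688, 262.0243835449219), (146.7638702392578, 147.34674072265625), 101.70435333251953)
knob ((527.191650390625, 259.0938720703125), 10.78482437133789) [247 207] [255 214]
[120   8 127] [120  12 126] [ 11 163 142] [ 11 163 152]
jig ((493.0772705078125, -291.46380615234375), (237.5382537841797, 122.27392578125), 6.7922210693359375) [[ 367.9111 -244.8026]
 [ 382.3723 -366.2184]
 [ 618.2434 -338.125 ]
 [ 603.7822 -216.7092]]
side knob [293 156] [297 164] [[531.6436 260.0803  74.    ]]
```

View pics/c1.png

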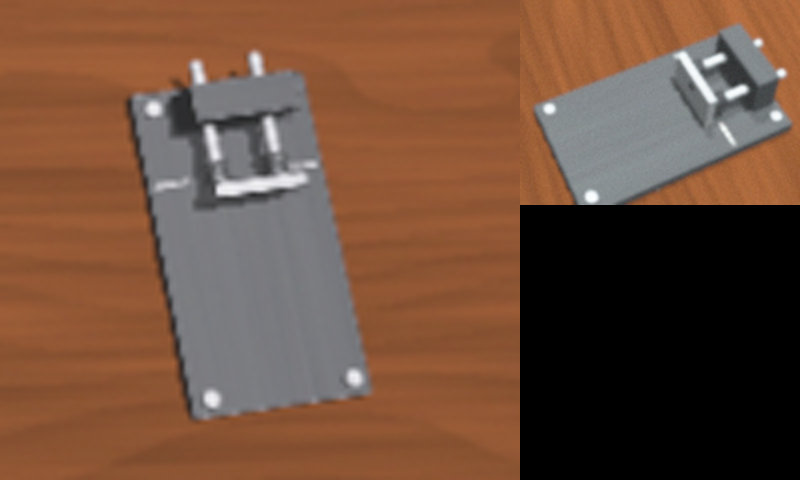

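The crop shows the bed's near corners at crop (192,417) and (370,392), its far-left corner at (132,97), the stop plate's top edge from (215,190) to (305,181), and the index lines at (170,185) and (305,164).

Run:
```python
from h import *
t=load("top0");f=lambda p:np.array(p)/4.+[400,165]-.375
P=ray(t,[f((194,415)),f((370,392)),f((134,97)),f((304,73))],.012)[:,:2]
for a,b in((0,2),(1,3)): d=P[b]-P[a];print("side",np.linalg.norm(d),np.degrees(np.arctan2(d[1],d[0])))
d=P[0]-P[1];print("near",np.linalg.norm(d),np.degrees(np.arctan2(d[1],d[0]))-90)
print(P,"centre",P.mean(0))
S=ray(t,[f((212,399)),f((355,377)),f((153,107))],.013)[:,:2]
print("screws",np.degrees(np.arctan2(*(S[2]-S[0])[::-1])),np.degrees(np.arctan2(*(S[0]-S[1])[::-1]))-90,"centre",(S[1]+S[2])/2, np.linalg.norm(S[2]-S[0]),np.linalg.norm(S[0]-S[1]))
Q=ray(t,[f((216,194)),f((306,184))],.0535);print("plate top front",Q,Q.mean(0),np.linalg.norm(Q[0]-Q[1]),np.degrees(np.arctan2(*(Q[0]-Q[1])[1::-1]))-90)
L=ray(t,[f((170,185)),f((303,164))],.012);print("lines",L)
# side view bed corners : near-left of crop (535,105),(590,205)? scale 280/450*3
s=load("side0");k=3*280/450
C=[((535-520)/k+280,105/k+290),((548-520)/k+280,108/k+290),((592-520)/k+280,196/k+290),((776-520)/k+280,116/k+290)]
print(ray(s,C,.013))
```

```text
side 0.2156616685867098 6.234844244723113
side 0.21755730779438334 6.126650095473585
near 0.11834109851646091 5.79676540437076
[[ 0.3715 -0.2472]
 [ 0.3834 -0.3649]
 [ 0.5859 -0.2237]
 [ 0.5998 -0.3417]] centre [ 0.4851 -0.2944]
screws 6.864948540182598 7.069927532487284 centre [ 0.4859 -0.2957] 0.19827678833345988 0.09667337938858
plate top front [[ 0.5125 -0.2595  0.0535]
 [ 0.5176 -0.3186  0.0535]] [ 0.515  -0.289   0.0535] 0.059293484832392766 4.914049398316834
lines [[ 0.5247 -0.2435  0.012 ]
 [ 0.5368 -0.335   0.012 ]]
[[ 0.3741 -0.2484  0.013 ]
 [ 0.3853 -0.2554  0.013 ]
 [ 0.3985 -0.3514  0.013 ]
 [ 0.5924 -0.3293  0.013 ]]
```

>>> {"name": "send_rows", "arguments": {
  "steps": [0.3, -3, -0.95, 0, 0, 0.3, -3, -0.95, 0, 0, 0.3, -3, -0.95, 0, 0, 0.3, -3, -0.95, 0, 0, 0.3, -3, -0.95, 0, 0, 0.3, -3, -0.95, 0, 0, 0.3, -3, -0.95, 0, 0, 0.3, -3, -0.95, 0, 0, 0.3, -3, -0.95, 0, 0, 0.3, -3, -0.95, 0, 0, 0.3, -3, -0.95, 0, 0, 0.3, -3, -0.95, 0, 0],
  "newtons": 40
}}

```text
clock: 1.3
position: [0.5228, 0.2623, 0.2075]
ee_rot: [-0.0, 0.219, 0.976, -0.0]
contact_force: [0.4, 0.9, 0.3]
width: 0.0556
gripper_force: 0.0
```

```bash
cat > go.py <<'E'
# remaining shift in tool axes (cm) and roll (deg) to a world TCP target and tool-y yaw
import sys
from h import *
from scipy.spatial.transform import Rotation as R
def togo(xyz,yaw=None):
    s=get_state();q=s["ee_rot"];r=R.from_quat([q[1],q[2],q[3],q[0]]).as_matrix();d=r.T@(np.array(xyz)-s["position"])*100
    y=np.degrees(np.arctan2(r[1,1],r[0,1]))
    print("t %.2f"%s["clock"],"pos",s["position"],"yaw %.1f tilt %.2f"%(y,np.degrees(np.arccos(-r[2,2]))),"F",s["contact_force"],"w %.4f g %.1f"%(s["width"],s["gripper_force"]),"q6 %.2f"%s["qpos"][5])
    print("togo cm",d,"" if yaw is None else "roll %.1f"%(-((yaw-y+90)%180-90)))
if __name__=="__main__":
    a=[float(v) for v in sys.argv[1:]];togo(a[:3],a[3] if len(a)>3 else None)
E
python3 go.py .529 .2605 .064
```

```text
t 1.30 pos [0.5228 0.2623 0.2075] yaw 64.7 tilt 0.05 F [0.39   0.8523 0.3217] w 0.0556 g 0.0 q6 -0.78
togo cm [-0.6432  0.1113 14.3529]
```

>>> {"name": "send_rows", "arguments": {
  "steps": [0.3, -0.4, 0.1, 1, 0, 0.3, 0, 0, 2.5, 0, 0.3, 0, 0, 2.5, 0, 0.3, 0, 0, 2.5, 0, 0.3, 0, 0, 2, 0, 0.3, 0, 0, 1.5, 0, 0.3, 0, 0, 1, 0, 0.3, 0, 0, 0, 0, 0.3, 0, 0, 0, 0]
}}

```text
clock: 2.2
position: [0.5264, 0.2629, 0.0782]
ee_rot: [0.0, 0.218, 0.976, 0.0]
contact_force: [0.3, -0.3, 0.1]
width: 0.0556
gripper_force: 0.0
```

```bash
python3 go.py .529 .2605 .064
python3 - <<'E'
from h import *
o=[]
for n,b in(("top",(200,160,320,260)),("side",(236,100,356,200))):
    i=grab(n,n+"1");o.append(cv2.resize(i["color"][b[1]:b[3],b[0]:b[2],::-1],None,fx=3.3,fy=3.3,interpolation=2))
cv2.imwrite("pics/c2.png",np.hstack(o))
E
```

```text
t 2.20 pos [0.5264 0.2629 0.0782] yaw 64.8 tilt 0.01 F [ 0.3222 -0.3081  0.0975] w 0.0556 g 0.0 q6 -0.79
togo cm [-0.3419 -0.1054  1.416 ]
```

View pics/c2.png

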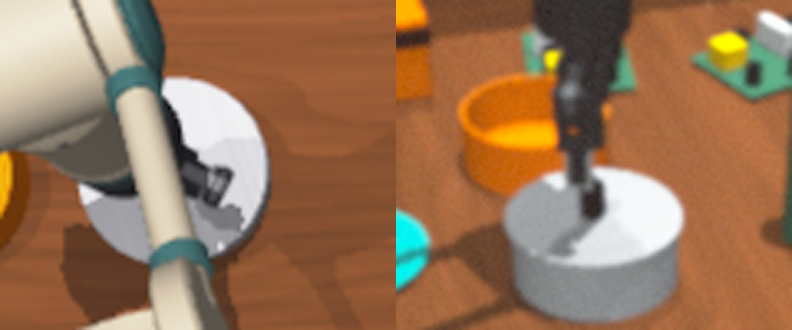

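Run:
```python
from h import *
s=load("side1");t=load("top1")
for nm,p in(("tcp",[.5264,.2629,.085]),("near finger tip",[.5264-.0128,.2629-.0272,.085]),("far",[.5264+.0128,.2629+.0272,.085]),("knob top",[.529,.2605,.089]),("knob mid",[.529,.2605,.074]),("lidc",[.529,.2605,.059])):
    print(nm,(proj(s,p)-[236,100])*3.3+[396,0],(proj(t,p)-[200,160])*3.3)
```

```text
tcp [[583.5409 187.0099]] [[164.2175 168.5477]]
near finger tip [[577.2226 206.6143]] [[200.0184 184.3864]]
far [[589.605  168.1942]] [[128.5639 152.7742]]
knob top [[587.3126 183.8301]] [[166.4481 164.327 ]]
knob mid [[587.6149 199.4324]] [[169.9986 167.1255]]
lidc [[587.9125 214.7932]] [[173.4426 169.84  ]]
```

The crop shows the knob at (592,198), upright between the open fingers, and the lid seated on the pan. I'll shift by a few mm, descend and close.

>>> {"name": "send_rows", "arguments": {
  "steps": [0.3, -0.4, -0.1, 0.5, 0, 0.3, 0, 0, 0.6, 0, 0.3, 0, 0, 0.3, 0, 0.3, 0, 0, 0, 0, -1, 0, 0, 0, 0, -1, 0, 0, 0, 0, -1, 0, 0, 0, 0, -1, 0, 0, 0, 0, -1, 0, 0, 0, 0, -1, 0, 0, 0, 0, -1, 0, 0, 0, 0],
  "newtons": 50
}}

```text
clock: 3.4
position: [0.5307, 0.2601, 0.0658]
ee_rot: [0.001, 0.219, 0.976, 0.001]
contact_force: [0.1, -0.4, 6.7]
width: 0.0001
gripper_force: 3.4
```

```bash
python3 go.py .42 .02 .16
```

```text
t 3.40 pos [0.5307 0.2601 0.0658] yaw 64.8 tilt 0.17 F [ 0.1434 -0.4255  6.7384] w 0.0001 g 3.4 q6 -0.79
togo cm [ -0.2538 -26.4197  -9.4691]
```

>>> {"name": "send_rows", "arguments": {
  "steps": [-1, 0, 0, -0.5, 0, -1, 0, 0, 0, 0]
}}

```text
clock: 3.6
position: [0.53, 0.2601, 0.0698]
ee_rot: [0.001, 0.219, 0.976, 0.0]
contact_force: [0.3, 0.7, 0.1]
width: -0.0002
gripper_force: 0.0
```

```bash
python3 go.py .53 .26 .066
python3 - <<'E'
from h import *
o=[]
for n,b in(("top",(200,160,320,260)),("side",(236,100,356,200))):
    i=grab(n,n+"2");o.append(cv2.resize(i["color"][b[1]:b[3],b[0]:b[2],::-1],None,fx=3.3,fy=3.3,interpolation=2))
cv2.imwrite("pics/c3.png",np.hstack(o))
E
```

```text
t 3.60 pos [0.53   0.2601 0.0698] yaw 64.7 tilt 0.08 F [0.2884 0.7221 0.0868] w -0.0002 g 0.0 q6 -0.79
togo cm [-0.0078 -0.0115  0.3807]
```

View pics/c3.png

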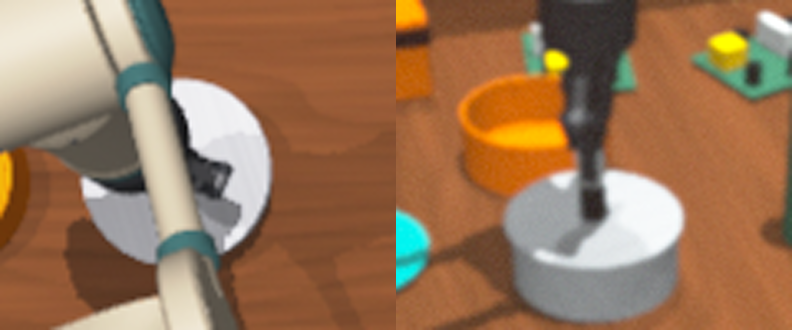

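The crop shows the lid in place and the shut fingers ending at about (592,190), in line with the knob in the side view. The top view of the knob is hidden by the arm. The knob was not between the pads, so I'll check the reported TCP against the first images.

Run:
```python
from h import *
t=load("top0");s=load("side0")
for z in(.207,.22):print(proj(t,[.245,.5196,z]),proj(s,[.245,.5196,z]))
# fingers' ends when open +-42mm along y yaw 64.7
u=np.array([.427,.904,0])*.043
for k in(-1,1):print(proj(t,np.array([.245,.5196,.22])+k*u),proj(s,np.array([.245,.5196,.22])+k*u))
a=cv2.resize(t["color"][310:400,40:160,::-1],(400,300),interpolation=2);b=cv2.resize(s["color"][30:100,110:203,::-1],(400,300),interpolation=2)
s2=load("side2");t2=load("top2")
c=cv2.resize(s2["color"][140:185,270:330,::-1],(400,300),interpolation=2)
s1=load("side1");d=cv2.resize(s1["color"][140:185,270:330,::-1],(400,300),interpolation=2)
cv2.imwrite("pics/c4.png",np.vstack([np.hstack([a,b]),np.hstack([d,c])]))
```

```text
[[112.9895 341.2116]] [[171.2632  88.6508]]
[[109.5486 342.4646]] [[170.3819  84.2368]]
[[128.2532 351.4845]] [[164.1243  90.3904]]
[[ 90.9805 333.5105]] [[176.2947  78.4224]]
```

View pics/c4.png

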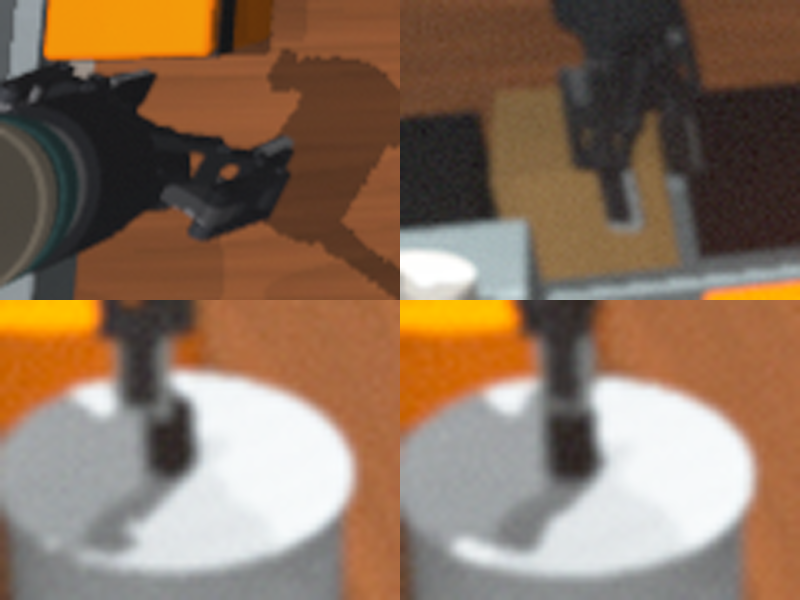

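The enlarged crops show fingertips about 6 px (around 20 mm) above where the reported TCP projects, in both the start and shut views. The start-view tips in the top picture at (124,355) agree. So the shut fingers pressed on the knob's top (89 mm) at a reported z of 65.8 mm, which puts the real tips about 23 mm above the reported z. I'll open, go lower and close again.

>>> {"name": "send_rows", "arguments": {
  "steps": [0.3, 0, 0, -2.5, 0, 0.3, 0, 0, 0, 0, 0.3, 0, 0, 0, 0, 0.3, 0, 0, 0, 0, 0.3, 0, 0, 1.5, 0, 0.3, 0, 0, 1.5, 0, 0.3, 0, 0, 1, 0, 0.3, 0, 0, 0.5, 0, 0.3, 0, 0, 0.3, 0, 0.3, 0, 0, 0, 0]
}}

```text
clock: 4.7
position: [0.5295, 0.2599, 0.0457]
ee_rot: [-0.0, 0.219, 0.976, -0.0]
contact_force: [0.4, -0.3, 0.7]
width: 0.0552
gripper_force: 0.0
```

>>> {"name": "send_rows", "arguments": {
  "steps": [-1, 0, 0, 0, 0, -1, 0, 0, 0, 0, -1, 0, 0, 0, 0, -1, 0, 0, 0, 0, -1, 0, 0, 0, 0, -1, 0, 0, 0, 0],
  "newtons": 50
}}

```text
clock: 5.3
position: [0.5307, 0.2606, 0.0469]
ee_rot: [0.001, 0.219, 0.976, 0.001]
contact_force: [0.9, 2.9, 5.3]
width: 0.0196
gripper_force: 49.2
```

Run:
```python
from h import *
t=load("top0");s=load("side0")
def tri(a,b):
    A=[];y=[]
    for i,p in((t,a),(s,b)):
        M=i["mtx"]@np.linalg.inv(i["T"])[:3];A+=[p[0]*M[2]-M[0],p[1]*M[2]-M[1]]
    A=np.array(A);return np.linalg.lstsq(A[:,:3],-A[:,3],rcond=None)
x,r,*_=tri((124,355),(162.3,83.2));print(x,r)
x,r,*_=tri((83,336),(175,72));print(x)
i=grab("side","side3");b=(255,130,345,190);c=cv2.resize(i["color"][130:190,255:345,::-1],(600,400),interpolation=2);cv2.imwrite("pics/c5.png",c)
```

```text
[0.2253 0.4783 0.2416] [0.1783]
[0.2625 0.5641 0.237 ]
```

View pics/c5.png

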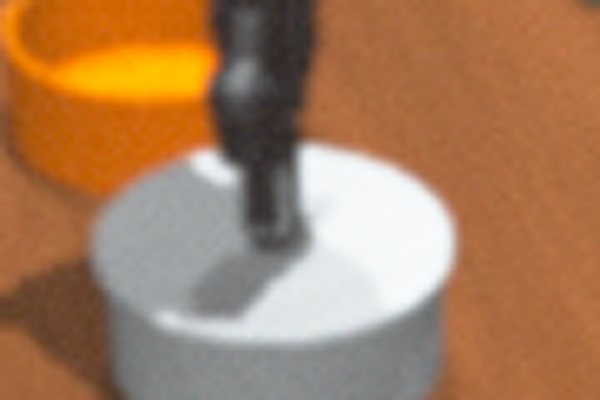

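The crop shows the fingers at (270,200) holding the knob low on the lid, with the knob's foot at (285,240) just right of the near finger. I'll lift.

>>> {"name": "send_rows", "arguments": {
  "steps": [-1, 0, 0, -0.5, 0, -1, 0, 0, -0.5, 0, -1, 0, 0, -1, 0, -1, 0, 0, -1.5, 0, -1, 0, 0, -1.5, 0, -1, 0, 0, -1.5, 0, -1, 0, 0, -1, 0, -1, 0, 0, 0, 0, -1, 0, 0, 0, 0],
  "newtons": 60
}}

```text
clock: 6.25
position: [0.5288, 0.2595, 0.1207]
ee_rot: [-0.001, 0.219, 0.976, -0.0]
contact_force: [0.7, -0.2, -0.9]
width: 0.0194
gripper_force: 59.0
```

```bash
python3 go.py .42 .02 .12
python3 - <<'E'
from h import *
i=grab("side","side4");j=grab("top","top4")
c=np.hstack([cv2.resize(i["color"][110:200,245:350,::-1],(400,343),interpolation=2),cv2.resize(j["color"][160:263,190:310,::-1],(400,343),interpolation=2)]);cv2.imwrite("pics/c6.png",c)
E
```

```text
t 6.25 pos [0.5288 0.2595 0.1207] yaw 64.7 tilt 0.08 F [ 0.7087 -0.2444 -0.9369] w 0.0194 g 59.0 q6 -0.79
togo cm [ -0.3811 -26.3046   0.1015]
```

View pics/c6.png

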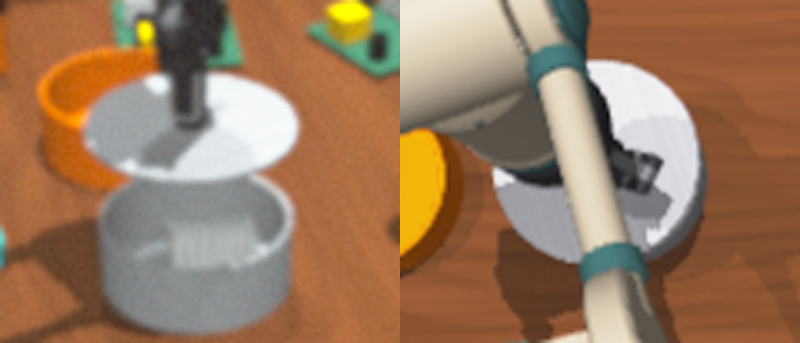

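The crop shows the lid held level, clear above the pan, with the heat sink inside the pan at about (215,245). Next I carry the lid to bare bench near (0.42, 0.02).

>>> {"name": "send_rows", "arguments": {
  "steps": [-1, 0, -1, 0, 0, -1, -0.1, -2, 0, 0, -1, -0.1, -2.7, 0, 0, -1, -0.1, -3, 0, 0, -1, 0, -3, 0, 0, -1, 0, -3, 0, 0, -1, 0, -3, 0, 0, -1, 0, -3, 0, 0, -1, 0, -2.7, 0, 0, -1, 0, -2, 0, 0, -1, 0, -0.9, 0, 0, -1, 0, 0, 0, 0]
}}

```text
clock: 7.55
position: [0.4191, 0.0201, 0.1208]
ee_rot: [-0.0, 0.22, 0.976, -0.0]
contact_force: [0.6, 0.2, -1.9]
width: 0.0192
gripper_force: 59.1
```

>>> {"name": "send_rows", "arguments": {
  "steps": [-1, 0, 0, 1, 0, -1, 0, 0, 2, 0, -1, 0, 0, 2.5, 0, -1, 0, 0, 2.5, 0, -1, 0, 0, 1.5, 0, -1, 0, 0, 1, 0, -1, 0, 0, 0.6, 0, -1, 0, 0, 0.3, 0, -1, 0, 0, 0.2, 0, -1, 0, 0, 0, 0, -1, 0, 0, 0, 0]
}}

```text
clock: 8.65
position: [0.4206, 0.0208, 0.0055]
ee_rot: [0.001, 0.219, 0.976, 0.0]
contact_force: [-0.7, -0.0, -2.0]
width: 0.0194
gripper_force: 59.1
```

```bash
python3 go.py .42 .02 -.002
```

```text
t 8.65 pos [0.4206 0.0208 0.0055] yaw 64.7 tilt 0.07 F [-0.6622 -0.0326 -1.962 ] w 0.0194 g 59.1 q6 -1.25
togo cm [ 0.0188 -0.093   0.7469]
```

>>> {"name": "send_rows", "arguments": {
  "steps": [-1, 0, 0, 0.3, 0, -1, 0, 0, 0.2, 0, -1, 0, 0, 0, 0]
}}

```text
clock: 8.95
position: [0.4198, 0.0208, -0.0002]
ee_rot: [-0.0, 0.219, 0.976, 0.0]
contact_force: [0.5, 0.2, -1.8]
width: 0.0193
gripper_force: 59.1
```

>>> {"name": "send_rows", "arguments": {
  "steps": [-1, 0, 0, 0.2, 0, -1, 0, 0, 0, 0]
}}

```text
clock: 9.15
position: [0.4202, 0.0208, -0.002]
ee_rot: [0.0, 0.219, 0.976, 0.0]
contact_force: [-0.2, -0.2, -0.9]
width: 0.0196
gripper_force: 59.1
```

Touching down; a hair more, then release and rise.

>>> {"name": "send_rows", "arguments": {
  "steps": [-1, 0, 0, 0.1, 0, -1, 0, 0, 0, 0]
}}

```text
clock: 9.35
position: [0.4203, 0.0208, -0.0021]
ee_rot: [0.0, 0.219, 0.976, 0.0]
contact_force: [-2.3, -0.4, 9.7]
width: 0.0197
gripper_force: 60.3
```

>>> {"name": "send_rows", "arguments": {
  "steps": [0.3, 0, 0, 0, 0, 0.3, 0, 0, 0, 0, 0.3, 0, 0, 0, 0, 0.3, 0, 0, 0, 0, 0.3, 0, 0, -1, 0, 0.3, 0, 0, -2.5, 0, 0.3, 0, 0, -3, 0, 0.3, 0, 0, -3, 0, 0.3, 0, 0, -3, 0, 0.3, 0, 0, -3, 0, 0.3, 0, 0, -1, 0, 0.3, 0, 0, 0, 0]
}}

```text
clock: 10.55
position: [0.4211, 0.0207, 0.1636]
ee_rot: [0.002, 0.219, 0.976, 0.0]
contact_force: [0.1, -0.9, -0.2]
width: 0.0555
gripper_force: 0.0
```

```bash
python3 go.py .53 .26 .15
python3 - <<'E'
from h import *
i=grab("side","side5");j=grab("top","top5")
a=cv2.resize(j["color"][165:260,200:310,::-1],(440,380),interpolation=2);b=cv2.resize(j["color"][180:300,280:400,::-1],(360,380),interpolation=2)
c=cv2.resize(i["color"][140:200,260:335,::-1],(275,220),interpolation=2);d=cv2.resize(i["color"][150:330,130:330,::-1],(244,220));e=np.zeros((220,800,3),np.uint8);e[:,:275]=c;e[:,300:544]=d
cv2.imwrite("pics/c7.png",np.vstack([np.hstack([a,b]),e]))
E
```

```text
t 10.55 pos [0.4211 0.0207 0.1636] yaw 64.7 tilt 0.23 F [ 0.1299 -0.9265 -0.2248] w 0.0555 g 0.0 q6 -1.25
togo cm [ 0.3612 26.286   1.3892]
```

View pics/c7.png

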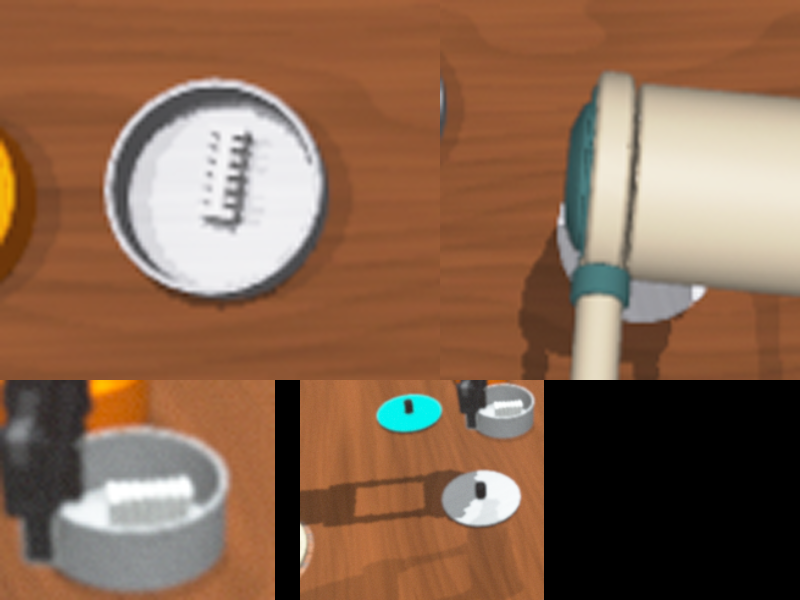

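The crop shows the real lid lying flat on the bench with its knob up. In the pan the heat sink's length runs from (209,225) to (229,135) in the top crop. In the side crop its near top edge runs from (107,490) to (190,480).

Run:
```python
from h import *
t=load("top5");s=load("side5")
f=lambda x,y:(200+x/4-.375,165+y/4-.375)
g=lambda x,y:(260+x/3.667-.37,140+(y-380)/3.667-.37)
def show(n,i,pts,z):
    w=ray(i,pts,z)*1000;d=w[1]-w[0];print(n,w[:,:2].round(1).tolist(),"mid",w.mean(0)[:2],"len %.1f ang %.1f"%(np.hypot(*d[:2]),np.degrees(np.arctan2(d[1],d[0]))))
show("top left dots",t,[f(205,220),f(213,135)],.044)
show("top right dash",t,[f(235,228),f(245,135)],.044)
show("side top edge",s,[g(107,490),g(190,480)],.044)
show("side bottom edge",s,[g(107,525),g(192,518)],.004)
H=cv2.cvtColor(t["color"],cv2.COLOR_RGB2GRAY)
print(H[194:226,246:272])
G=cv2.cvtColor(s["color"],cv2.COLOR_RGB2GRAY);print(G[160:186,284:318])
```

```text
top left dots [[509.8, 267.4], [565.9, 262.5]] mid [537.8727 264.9734] len 56.3 ang -4.9
top right dash [[504.1, 247.9], [565.4, 241.5]] mid [534.7511 244.6955] len 61.6 ang -5.9
side top edge [[514.7, 265.0], [578.6, 260.2]] mid [546.6652 262.595 ] len 64.1 ang -4.4
side bottom edge [[516.8, 276.5], [582.6, 266.6]] mid [549.7106 271.5254] len 66.5 ang -8.5
[[167 205 222 225 233 236 236 236 236 236 236 236 236 236 236 236 236 236
  217 202 202 172 157 148 125 113]
 [215 220 231 235 235 235 237 238 237 237 236 236 236 236 236 236 236 236
  236 236 236 218 203 173 157 141]
 [222 232 235 235 235 236 240 241 240 240 240 240 239 239 239 233 235 237
  237 237 238 238 237 219 206 176]
 [234 237 237 237 238 238 235 231 237 242 243 243 243 242 242 217 223 236
  238 238 238 238 238 238 238 199]
 [236 236 236 237 237 237 224 172 190 238 243 240 230 225 228 163 165 228
  237 237 237 237 237 237 237 219]
 [236 236 236 236 237 238 239 221 180 234 243 234 159 100 124 113  99 204
  230 231 230 235 237 237 236 236]
 [236 236 236 236 236 235 230 231 219 238 243 238 215 195 163 119 102 168
  211 218 21
[... 5715 characters left out ...]
 144 150 163 167 176 182 189 192 185 182 178 183 186 189 186 186 177
  176 163 153 151 151 151 146 138 138 137 137 137 138 135 132 131]
 [135 136 136 138 143 142 152 152 152 150 150 148 150 150 154 154 153 151
  146 144 140 136 138 143 142 143 140 145 138 139 137 138 132 132]
 [137 139 138 134 136 138 140 145 139 142 142 141 140 142 140 143 140 138
  142 139 137 135 138 140 141 141 141 143 138 138 136 132 133 131]
 [135 135 137 136 138 136 140 140 142 146 142 141 138 139 143 140 137 139
  137 146 141 142 143 145 141 142 143 141 140 137 138 132 130 134]
 [133 138 136 141 138 136 138 140 138 143 143 144 142 142 141 144 138 143
  141 143 143 142 139 143 139 138 140 139 140 136 132 130 130 128]]
```

Run:
```python
from h import *
t=load("top5");s=load("side5")
w=ray(s,[(289,167.3),(311.3,165.6),(311.8,171.8),(289,173.2)],.044)*1000
print("side top face",w[:,:2].round(1).tolist(),"c",w.mean(0)[:2]);
for a,b in((0,1),(3,2),(3,0),(2,1)):
    d=w[b]-w[a];print("len %.1f ang %.1f"%(np.hypot(*d[:2]),np.degrees(np.arctan2(d[1],d[0]))))
# test hypotheses in the top view: centre c, yaw
for c in((535,258),(537,254),(540,260)):
  for yaw in(-6,):
    r=np.radians(yaw);u=np.array([np.cos(r),np.sin(r)]);v=np.array([-u[1],u[0]])
    for z in(44,4):
        P=[np.r_[np.array(c)+a*30*u+b*12*v,z]/1000 for a,b in((-1,1),(1,1),(1,-1),(-1,-1))]
        print(c,z,"top",proj(t,P).round(1).tolist(),"side",proj(s,P).round(1).tolist())
```

```text
side top face [[518.3, 276.2], [580.2, 266.6], [572.2, 236.5], [510.6, 247.9]] c [545.3271 256.7913]
len 62.7 ang -8.8
len 62.6 ang -10.5
len 29.3 ang 74.9
len 31.2 ang 75.0
(535, 258) 44 top [[248.7, 221.0], [251.3, 198.4], [260.3, 199.1], [257.9, 221.7]] side [[285.1, 168.6], [306.5, 166.4], [308.1, 171.1], [286.5, 173.3]]
(535, 258) 4 top [[251.4, 222.7], [253.9, 200.9], [262.6, 201.6], [260.3, 223.4]] side [[285.6, 180.4], [306.4, 178.2], [308.1, 183.0], [286.9, 185.3]]
(537, 254) 44 top [[250.2, 220.2], [252.8, 197.6], [261.9, 198.3], [259.4, 220.9]] side [[286.2, 169.2], [307.6, 167.0], [309.2, 171.7], [287.6, 174.0]]
(537, 254) 4 top [[252.9, 221.9], [255.4, 200.1], [264.1, 200.8], [261.7, 222.6]] side [[286.6, 181.1], [307.5, 178.8], [309.2, 183.6], [287.9, 186.0]]
(540, 260) 44 top [[247.9, 219.1], [250.5, 196.5], [259.6, 197.2], [257.1, 219.8]] side [[286.7, 167.9], [308.0, 165.7], [309.6, 170.4], [288.1, 172.6]]
(540, 260) 4 top [[250.7, 220.9], [253.2, 199.1], [261.9, 199.8], [259.5, 221.6]] side [[287.1, 179.8], [307.9, 177.5], [309.6, 182.3], [288.4, 184.6]]
```

>>> {"name": "send_rows", "arguments": {
  "steps": [0.3, 0, 1.4, 0, 0, 0.3, -0.1, 2.5, 0, 0, 0.3, -0.2, 3, 0, 0, 0.3, -0.2, 3, 0, 0, 0.3, -0.2, 3, 0, 0, 0.3, -0.2, 3, 0, 0, 0.3, -0.1, 3, 0, 0, 0.3, 0, 3, 0, 0, 0.3, 0, 2.5, 0, 0, 0.3, 0, 2, 0, -5, 0.3, 0, 0, 0, -7, 0.3, 0, 0, 0, -4.8]
}}

```text
clock: 11.85
position: [0.5406, 0.2556, 0.159]
ee_rot: [-0.002, 0.071, 0.997, -0.001]
contact_force: [-0.0, -0.9, -0.7]
width: 0.0554
gripper_force: 0.0
```

>>> {"name": "send_rows", "arguments": {
  "steps": [0.3, 0, 0, 0, 0, 0.3, 0, 0, 0, 0]
}}

```text
clock: 12.05
position: [0.5409, 0.255, 0.1603]
ee_rot: [-0.001, 0.075, 0.997, -0.001]
contact_force: [0.2, 0.3, 0.0]
width: 0.0554
gripper_force: 0.0
```

```bash
python3 go.py .543 .2555 0.0 81.5
```

```text
t 12.05 pos [0.5409 0.255  0.1603] yaw 81.4 tilt 0.18 F [0.2443 0.3344 0.0142] w 0.0554 g 0.0 q6 -1.10
togo cm [-0.2476  0.1043 16.0278] roll -0.1
```

>>> {"name": "send_rows", "arguments": {
  "steps": [0.3, -0.2, 0.1, 1.5, 0, 0.3, 0, 0, 3, 0, 0.3, 0, 0, 3, 0, 0.3, 0, 0, 3, 0, 0.3, 0, 0, 1.5, 0, 0.3, 0, 0, 1, 0, 0.3, 0, 0, 0.5, 0, 0.3, 0, 0, 0.5, 0, 0.3, 0, 0, 0, 0]
}}

```text
clock: 12.95
position: [0.544, 0.256, 0.0221]
ee_rot: [0.0, 0.074, 0.997, 0.0]
contact_force: [-0.3, -0.2, -0.7]
width: 0.0552
gripper_force: 0.0
```

>>> {"name": "send_rows", "arguments": {
  "steps": [0.3, 0, 0, 0.5, 0, 0.3, 0, 0, 0.5, 0, 0.3, 0, 0, 0.5, 0, 0.3, 0, 0, 0.3, 0, 0.3, 0, 0, 0, 0]
}}

```text
clock: 13.45
position: [0.5434, 0.2559, 0.0034]
ee_rot: [-0.001, 0.074, 0.997, -0.0]
contact_force: [-0.3, -0.3, -0.1]
width: 0.0553
gripper_force: 0.0
```

>>> {"name": "send_rows", "arguments": {
  "steps": [0.3, 0, 0, 0.4, 0, -1, 0, 0, 0, 0, -1, 0, 0, 0, 0, -1, 0, 0, 0, 0, -1, 0, 0, 0, 0, -1, 0, 0, 0, 0, -1, 0, 0, 0, 0],
  "newtons": 50
}}

```text
clock: 14.15
position: [0.5441, 0.2561, 0.0002]
ee_rot: [0.0, 0.074, 0.997, 0.0]
contact_force: [-0.6, -0.1, 2.0]
width: 0.0227
gripper_force: 49.2
```

```bash
python3 go.py .543 .2555 0.0 81.5
python3 - <<'E'
from h import *
i=grab("side","side6");G=cv2.cvtColor(i["color"],cv2.COLOR_RGB2GRAY);print(G[160:184:2,284:318:2])
E
```

```text
t 14.15 pos [0.5441 0.2561 0.0002] yaw 81.5 tilt 0.04 F [-0.576  -0.1345  1.9833] w 0.0227 g 49.2 q6 -1.10
togo cm [ 0.0988 -0.0754  0.0243] roll 0.0
[[128 129 133 138 144 124  66  54  63  85  91  64  92 131 130 131 169]
 [132 134 136 139 146 135  91  47  50  60  65  52  99 128 130 122 120]
 [131 134 140 141 138 134  89  49  39  51  51  49 105 128 124 126 116]
 [131 138 139 138 139 138  91  46  42  51  49  53 133 187 134 121 119]
 [129 129 140 160 150 157 114  58  48  54  51  74 214 255 179 118 115]
 [130 129 137 194 191 173 147  91  54  49  81 130 222 254 209 123 115]
 [132 135 137 181 184 173 164 115  63  50 111 163 179 214 180 128 135]
 [156 158 157 160 177 176 168 115  64  53 113 170 178 176 201 189 185]
 [164 166 158 155 176 176 169 126  70  50 107 167 178 179 222 212 156]
 [172 177 166 161 178 177 171 138  87  81 128 177 188 184 175 144 131]
 [152 172 174 189 197 191 191 183 177 167 163 164 159 142 137 134 130]
 [135 132 140 145 149 146 145 150 147 142 142 140 140 139 136 134 129]]
```

>>> {"name": "send_rows", "arguments": {
  "steps": [-1, 0, 0, -0.5, 0, -1, 0, 0, -1, 0, -1, 0, 0, -2, 0, -1, 0, 0, -2.5, 0, -1, 0, 0, -2.5, 0, -1, 0, 0, -2, 0, -1, 0, 0, -1, 0, -1, 0, 0, -0.5, 0, -1, 0, 0, 0, 0]
}}

```text
clock: 15.1
position: [0.5438, 0.256, 0.1203]
ee_rot: [0.0, 0.074, 0.997, 0.0]
contact_force: [-0.2, -0.3, -0.8]
width: 0.0228
gripper_force: 49.0
```

>>> {"name": "send_rows", "arguments": {
  "steps": [-1, 0, -1, 0, 0, -1, 0, -2, 0, 0, -1, 0.1, -3, 0, 0, -1, 0.1, -3.5, 0, 0, -1, 0.1, -3.5, 0, 0, -1, 0.1, -3.5, 0, 0, -1, 0.1, -3.5, 0, 0, -1, 0.1, -3.5, 0, 0, -1, 0.1, -3.5, 0, 0, -1, 0.1, -3.5, 0, 0, -1, 0.1, -3.5, 0, 0, -1, 0.1, -3.5, 0, 0]
}}

```text
clock: 16.3
position: [0.477, -0.1149, 0.1189]
ee_rot: [-0.001, 0.074, 0.997, 0.0]
contact_force: [0.3, 0.7, -1.4]
width: 0.0229
gripper_force: 49.1
```

>>> {"name": "send_rows", "arguments": {
  "steps": [-1, 0, -3.5, 0, 0, -1, 0, -3.5, 0, 0, -1, 0, -3.5, 0, 0, -1, 0, -3, 0, 0, -1, 0, -2.5, 0, 0, -1, 0, -1.5, 0, 0, -1, 0, -0.7, 0, 0, -1, 0, 0, 0, -5, -1, 0, 0, 0, -6, -1, 0, 0, 0, -4, -1, 0, 0, 0, 0]
}}

```text
clock: 17.4
position: [0.4517, -0.2923, 0.1196]
ee_rot: [-0.0, -0.057, 0.998, 0.001]
contact_force: [-0.2, 0.6, -1.1]
width: 0.0232
gripper_force: 49.1
```

```bash
python3 go.py .4505 -.299 0.0085 96.5
```

```text
t 17.40 pos [ 0.4517 -0.2923  0.1196] yaw 96.6 tilt 0.10 F [-0.2209  0.5524 -1.1375] w 0.0232 g 49.1 q6 -2.39
togo cm [ 0.1905 -0.6724 11.1062] roll 0.1
```

>>> {"name": "send_rows", "arguments": {
  "steps": [-1, 0.2, -0.3, 1, 0, -1, 0, -0.4, 2, 0, -1, 0, 0, 2.5, 0, -1, 0, 0, 2, 0, -1, 0, 0, 1.3, 0, -1, 0, 0, 0.8, 0, -1, 0, 0, 0.4, 0, -1, 0, 0, 0, 0, -1, 0, 0, 0, 0]
}}

```text
clock: 18.3
position: [0.4513, -0.3009, 0.0204]
ee_rot: [0.0, -0.057, 0.998, -0.0]
contact_force: [-0.3, -1.1, -0.4]
width: 0.0231
gripper_force: 49.1
```

```bash
python3 go.py .4505 -.299 0.0085 96.5;  python3 - <<'E'
from h import *
i=grab("side","side7");j=grab("top","top7")
a=cv2.resize(j["color"][170:290,410:510,::-1],(400,480),interpolation=2);b=cv2.resize(i["color"][280:400,280:430,::-1],(400,320),interpolation=2)
o=np.zeros((480,800,3),np.uint8);o[:,:400]=a;o[:320,400:]=b;cv2.imwrite("pics/c8.png",o)
E
```

```text
t 18.30 pos [ 0.4513 -0.3009  0.0204] yaw 96.5 tilt 0.06 F [-0.2647 -1.0584 -0.4274] w 0.0231 g 49.1 q6 -2.40
togo cm [0.0539 0.1998 1.1929] roll 0.0
```

View pics/c8.png

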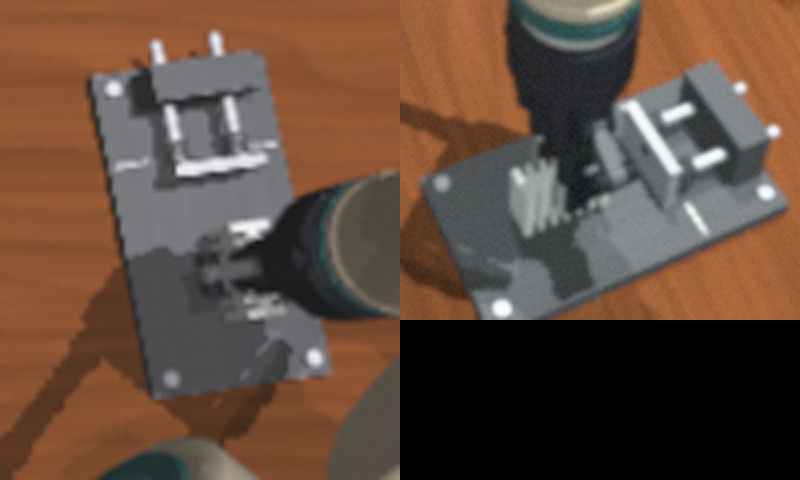

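The crop shows the heat sink held square to the jig just above the bed. The stop plate's top strip runs from (625,105) to (678,172), and the bed screws are at (442,184), (502,308) and (766,191). I'll refine the centre line from these points.

Run:
```python
from h import *
s=load("side7");t=load("top7");k=2.6667
f=lambda x,y:((x-400)/k+280-.31,y/k+280-.31)
S=ray(s,[f(442,184),f(502,308),f(766,191)],.0135)[:,:2]*1000
print("screws",S,"centre",(S[0]+S[2])/2,np.degrees(np.arctan2(*(S[2]-S[1])[::-1])),np.degrees(np.arctan2(*(S[0]-S[1])[::-1]))-90,np.linalg.norm(S[2]-S[1]),np.linalg.norm(S[0]-S[1]))
g=lambda x,y:(410+x/4-.375,170+y/4-.375)
S=ray(t,[g(172,379),g(315,357),g(114,89)],.0135)[:,:2]*1000
print("screws top",S,"centre",(S[1]+S[2])/2,np.degrees(np.arctan2(*(S[2]-S[0])[::-1])),np.degrees(np.arctan2(*(S[0]-S[1])[::-1]))-90)
# sub-pixel screw blobs and the plate strip in both views
for n,i,boxes in(("side",s,[(291,344,301,354),(312,390,324,400),(412,346,424,357)]),("top",t,[(434,187,443,196),(448,260,458,269),(484,254,494,264)])):
    G=cv2.cvtColor(i["color"],cv2.COLOR_RGB2GRAY).astype(float)
    for x0,y0,x1,y1 in boxes:
        p=G[y0:y1,x0:x1];w=np.clip(p-(np.median(p)+0.4*(p.max()-np.median(p))),0,None);yy,xx=np.mgrid[y0:y1,x0:x1]
        q=((w*xx).sum()/w.sum(),(w*yy).sum()/w.sum());print(n,np.round(q,2),ray(i,[q],.0135)[0,:2]*1000)
P=ray(s,[f(622,104),f(677,173)],.0535)*1000;print("plate side",P,P.mean(0))
P=ray(t,[g(175,172),g(267,160)],.0535)*1000;print("plate top",P,P.mean(0))
```

```text
screws [[ 385.4912 -257.5481]
 [ 397.2701 -351.6604]
 [ 592.6287 -327.9175]] centre [ 489.06   -292.7328] 6.929457313966549 7.133920808597395 196.79617196289948 94.84658120477773
screws top [[ 381.5751 -259.4153]
 [ 393.4679 -355.3067]
 [ 576.9314 -236.3011]] centre [ 485.1996 -295.8039] 6.747753079086061 7.06992753248727
side [295.31 348.17] [ 385.5493 -256.4507]
side [317.84 395.26] [ 397.0795 -351.719 ]
side [416.88 351.73] [ 592.1199 -328.6452]
top [437.98 191.77] [ 577.2344 -235.9285]
top [452.44 264.34] [ 381.6761 -258.9317]
top [488.21 258.93] [ 393.3305 -354.8424]
plate side [[ 512.4952 -260.4294   53.5   ]
 [ 525.3767 -320.5232   53.5   ]] [ 518.936  -290.4763   53.5   ]
plate top [[ 513.8107 -258.9567   53.5   ]
 [ 520.1699 -319.471    53.5   ]] [ 516.9903 -289.2139   53.5   ]
```

>>> {"name": "send_rows", "arguments": {
  "steps": [-1, 0, 0.25, 0.3, -0.4, -1, 0, 0, 0.4, 0, -1, 0, 0, 0.3, 0, -1, 0, 0, 0.1, 0, -1, 0, 0, 0, 0, -1, 0, 0, 0, 0]
}}

```text
clock: 19.0
position: [0.4506, -0.2982, 0.0089]
ee_rot: [0.0, -0.061, 0.998, 0.0]
contact_force: [0.6, 0.2, -0.6]
width: 0.0228
gripper_force: 49.1
```

```bash
python3 go.py .4877 -.2938 0.0085 96.9
```

```text
t 19.00 pos [ 0.4506 -0.2982  0.0089] yaw 96.9 tilt 0.01 F [ 0.5994  0.2497 -0.5842] w 0.0228 g 49.1 q6 -2.41
togo cm [-3.7322 -0.0073  0.0438] roll 0.0
```

>>> {"name": "send_rows", "arguments": {
  "steps": [-1, 0, 0, 0.08, 0, -1, 0, 0, 0, 0]
}}

```text
clock: 19.2
position: [0.4507, -0.2983, 0.0082]
ee_rot: [0.0, -0.061, 0.998, -0.0]
contact_force: [-0.6, 0.9, -0.7]
width: 0.0229
gripper_force: 49.2
```

>>> {"name": "send_rows", "arguments": {
  "steps": [-1, 0, 0, 0.05, 0, -1, 0, 0, 0, 0]
}}

```text
clock: 19.4
position: [0.4507, -0.2983, 0.0082]
ee_rot: [0.0, -0.061, 0.998, -0.0]
contact_force: [-1.5, 0.6, 4.9]
width: 0.023
gripper_force: 49.7
```

>>> {"name": "send_rows", "arguments": {
  "steps": [-1, 0, 0, -0.03, 0, -1, -0.4, 0, 0, 0, -1, -0.6, 0, 0, 0, -1, -0.6, 0, 0, 0, -1, -0.6, 0, 0, 0, -1, -0.4, 0, 0, 0, -1, -0.3, 0, 0, 0, -1, -0.2, 0, 0, 0, -1, 0, 0, 0, 0]
}}

```text
clock: 20.3
position: [0.4818, -0.2945, 0.0082]
ee_rot: [-0.0, -0.061, 0.998, -0.0]
contact_force: [-2.5, -0.4, 5.1]
width: 0.0229
gripper_force: 49.8
```

>>> {"name": "send_rows", "arguments": {
  "steps": [-1, -0.2, 0, 0, 0, -1, -0.2, 0, 0, 0, -1, 0, 0, 0, 0, -1, 0, 0, 0, 0]
}}

```text
clock: 20.7
position: [0.4856, -0.294, 0.0082]
ee_rot: [-0.0, -0.061, 0.998, -0.0]
contact_force: [-2.5, 0.1, 4.7]
width: 0.0228
gripper_force: 49.8
```

```bash
python3 go.py .4877 -.2938 0.0085 96.9
```

```text
t 20.70 pos [ 0.4856 -0.294   0.0082] yaw 97.0 tilt 0.01 F [-2.5406  0.0966  4.7069] w 0.0228 g 49.8 q6 -2.36
togo cm [-0.21   -0.0065 -0.0311] roll 0.1
```

>>> {"name": "send_rows", "arguments": {
  "steps": [-1, 0, 0, -0.03, 0, -1, 0, 0, 0, 0, -1, -0.2, 0, 0, 0, -1, 0, 0, 0, 0, -1, 0, 0, 0, 0]
}}

```text
clock: 21.2
position: [0.4875, -0.2936, 0.0082]
ee_rot: [0.0, -0.061, 0.998, 0.0]
contact_force: [-1.4, -1.0, 3.6]
width: 0.0229
gripper_force: 49.6
```

>>> {"name": "send_rows", "arguments": {
  "steps": [-1, -0.2, 0, 0, 0, -1, 0, 0, 0, 0, -1, 0, 0, 0, 0]
}}

```text
clock: 21.5
position: [0.4891, -0.2934, 0.0082]
ee_rot: [-0.0, -0.061, 0.998, 0.0]
contact_force: [-2.6, -0.2, 3.6]
width: 0.0226
gripper_force: 49.7
```

>>> {"name": "send_rows", "arguments": {
  "steps": [-1, -0.2, 0, 0, 0, -1, -0.2, 0, 0, 0, -1, 0, 0, 0, 0, -1, 0, 0, 0, 0]
}}

```text
clock: 21.9
position: [0.4928, -0.293, 0.0082]
ee_rot: [-0.0, -0.061, 0.998, 0.0]
contact_force: [-4.4, -1.3, 3.6]
width: 0.0227
gripper_force: 49.8
```

>>> {"name": "send_rows", "arguments": {
  "steps": [-1, 0, 0, -0.02, 0, -1, -0.3, 0, 0, 0, -1, -0.3, 0, 0, 0, -1, -0.2, 0, 0, 0, -1, -0.1, 0, 0, 0, -1, 0, 0, 0, 0, -1, 0, 0, 0, 0]
}}

```text
clock: 22.6
position: [0.5003, -0.292, 0.0083]
ee_rot: [-0.002, -0.061, 0.998, 0.0]
contact_force: [-8.0, -3.0, 4.5]
width: 0.0227
gripper_force: 49.8
```

```bash
python3 go.py .5033 -.2918 0.0082 96.9
python3 - <<'E'
from h import *
i=grab("side","side8");j=grab("top","top8");z=load("top0");z1=load("side7")
# plate top strip: bright blob in each view, before and after, cast at z=.0535
def strip(i,box,thr):
    G=cv2.cvtColor(i["color"],cv2.COLOR_RGB2GRAY);m=(G>thr).astype(np.uint8)
    n,l,st,ce=cv2.connectedComponentsWithStats(m[box[1]:box[3],box[0]:box[2]]);k=1+np.argmax(st[1:,4]);yy,xx=np.where(l==k)
    r=cv2.minAreaRect(np.c_[xx+box[0],yy+box[1]].astype(np.float32));w=ray(i,[ce[k]+box[:2]],.0535)[0]*1000
    print(st[k,4],"px",(ce[k]+box[:2]).round(2),np.round(r[1],1),"world",w[:2])
for nm,a in(("top0",z),("top8",j)): print(nm,end=" ");strip(a,(445,195,485,217),190)
for nm,a in(("side7",z1),("side8",i)): print(nm,end=" ");strip(a,(355,310,400,352),190)
E
```

```text
t 22.60 pos [ 0.5003 -0.292   0.0083] yaw 97.0 tilt 0.20 F [-8.007  -2.9711  4.5091] w 0.0227 g 49.8 q6 -2.34
togo cm [-0.3009 -0.0148  0.005 ] roll 0.1
top0 58 px [464.45 210.78] [ 3.2 21.3] world [ 517.9287 -288.1615]
top8 64 px [462.14 206.36] [ 5.7 16.4] world [ 529.6578 -283.1911]
side7 146 px [374.11 330.61] [32.6  5.4] world [ 521.4325 -289.8281]
side8 11 px [398.09 337.64] [3. 2.] world [ 555.5096 -315.524 ]
```

>>> {"name": "send_rows", "arguments": {
  "steps": [-1, 0, 0, -0.03, 0, -1, -0.2, 0, 0, 0, -1, -0.1, 0, 0, 0, -1, 0, 0, 0, 0, -1, 0, 0, 0, 0]
}}

```text
clock: 23.2
position: [0.5028, -0.2917, 0.0083]
ee_rot: [-0.002, -0.061, 0.998, 0.0]
contact_force: [-8.7, -2.8, 4.0]
width: 0.0228
gripper_force: 49.7
```

```bash
python3 go.py .5033 -.2918 0.0082 96.9
python3 - <<'E'
from h import *
j=grab("top","top9");z=load("top0")
G=[cv2.cvtColor(a["color"],cv2.COLOR_RGB2GRAY).astype(float) for a in(z,load("top8"),j)]
# strip centre row, averaged over the columns visible in all, then along jig x at z=.0535
for g,a in zip(G,(z,load("top8"),j)):
    out=[]
    for c in range(455,468):
        col=g[196:216,c];w=np.clip(col-175,0,None);out.append((w*np.arange(196,216)).sum()/max(w.sum(),1e-9))
    print(np.round(out,1))
    q=[(c,out[c-455]) for c in(456,458,460,462,464)];w=ray(a,q,.0535)*1000;r=np.radians(6.9)
    print("along jig x",(w[:,:2]-[487,-294])@[np.cos(r),np.sin(r)])
print(G[2][196:216,446:482:1].astype(int))
E
```

```text
t 23.20 pos [ 0.5028 -0.2917  0.0083] yaw 97.0 tilt 0.26 F [-8.6502 -2.8073  4.0283] w 0.0228 g 49.7 q6 -2.33
togo cm [-0.0512 -0.0197  0.0088] roll 0.1
[211.8 211.7 211.8 211.8 211.6 211.3 211.1 210.9 210.8 210.8 210.9 209.9
 201.6]
along jig x [32.3143 31.1845 31.7582 31.9821 31.393 ]
[206.7 206.8 206.6 206.3 206.1 206.  206.8 206.6 206.5 206.7 207.  206.7
 203.6]
along jig x [44.7182 45.3428 45.421  43.0375 42.0471]
[205.8 205.7 205.5 205.3 205.2 205.1 206.  206.  206.  206.1 206.1 205.8
 204.3]
along jig x [47.5856 47.8586 47.7419 44.6463 43.7322]
[[ 45  44  43  44  66 128 162 117  61  52  52  54  56  58  64  66  69  69
   79 101 168 197 154 116 118 120 119 119 118 120 110 103  71  52  45  43]
 [ 50  50  52  53  73 173 223 169  83  66  84  92  92  90  97  83  76  76
   88  88 127 132 121 104 114 121 119 119 118 110  79  61  43  37  43  46]
 [ 65  67  68  69  76 151 207 164 101  94 112 121 121 121 122 105  82  76
   64  68 104 128 122 104 114 121 120 113 100  75  42  28  35  44  47  44]
 [ 97  84  77  73  76 116 138 131 110 117 120 121 121 121 121 112  86  75
   65  67  86 117 114
[... 1738 characters left out ...]
  78  85  94 100 146 163 101
   33  35  35  30  29  29  29  29  29  29  34  45  47  47  41  51  49  65]
 [119 122 122 122 117 106  80  68  55  51  55  83  86  96  94 112  92  51
   34  41  39  32  29  29  29  29  30  28  33  44  46  40  39  47  51  52]
 [101 108 107 117 101  60  40  52  50  45  42  86  96  91  78  57  51  51
   57  57  49  34  30  29  29  29  30  27  31  42  42  35  40  42  52  47]
 [ 77  78  77  99  88  53  40  49  55  56  51  84 100 102  91  79  80  79
   86  71  57  39  29  30  30  30  29  30  30  38  34  32  42  43  45  50]
 [ 76  77  77  77  76  57  52  61  80  83  77  91 105 115 101  92  92  92
   93  74  65  44  29  30  30  29  30  30  30  32  31  30  42  46  42  56]]
```

Plate travel reads about 16 mm (15.5 mm from the TCP), and the heat sink is centred on the plate to about 2 mm. I'll hold steady.

>>> {"name": "send_rows", "arguments": {
  "steps": [-1, 0, 0, 0, 0, -1, 0, 0, 0, 0, -1, 0, 0, 0, 0, -1, 0, 0, 0, 0, -1, 0, 0, 0, 0, -1, 0, 0, 0, 0, -1, 0, 0, 0, 0, -1, 0, 0, 0, 0, -1, 0, 0, 0, 0, -1, 0, 0, 0, 0, -1, 0, 0, 0, 0, -1, 0, 0, 0, 0]
}}

```text
clock: 24.45
position: [0.5028, -0.2917, 0.0083]
ee_rot: [-0.002, -0.061, 0.998, 0.0]
contact_force: [-7.7, -2.4, 4.3]
width: 0.023
gripper_force: 49.7
```

>>> {"name": "send_rows", "arguments": {
  "steps": [-1, 0, 0, 0, 0, -1, 0, 0, 0, 0, -1, 0, 0, 0, 0, -1, 0, 0, 0, 0, -1, 0, 0, 0, 0, -1, 0, 0, 0, 0, -1, 0, 0, 0, 0, -1, 0, 0, 0, 0, -1, 0, 0, 0, 0, -1, 0, 0, 0, 0, -1, 0, 0, 0, 0, -1, 0, 0, 0, 0]
}}

```text
clock: 25.65
position: [0.5028, -0.2917, 0.0083]
ee_rot: [-0.002, -0.061, 0.998, 0.0]
contact_force: [-8.9, -2.5, 3.8]
width: 0.023
gripper_force: 49.7
```

Run:
```python
from h import *
j=grab("top","top10");s=get_state();r=np.radians(6.9);print(s["clock"],s["position"],s["contact_force"],s["moment"])
g=cv2.cvtColor(j["color"],cv2.COLOR_RGB2GRAY).astype(float)
q=[]
for c in(456,458,460):
    w=np.clip(g[196:216,c]-175,0,None);q.append((c,(w*np.arange(196,216)).sum()/w.sum()))
print((ray(j,q,.0535)[:,:2]*1000-[487,-294])@[np.cos(r),np.sin(r)])
```

```text
25.7 [ 0.5028 -0.2917  0.0083] [-9.1277 -3.3591  4.2907] [-0.5665  1.3536 -0.0732]
[47.5574 47.8255 47.7419]
```

The plate is steady at about 16 mm of travel and has been held for more than 2 s, so I'm handing in.

```bash
python3 -c "
from rig import sign_off
print(sign_off())"
```

```text
the job is handed in; nothing more can be done
None
```

The lid lies flat, knob up, on the bare bench, and the job is handed in with the heat sink still gripped and held for over 2 s against the middle of the stop plate (about 16 mm travel, 8–9 N at the wrist).

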